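# Lay the staggered shield wall in front of the sample pot

### The arm

A 7-joint arm with a two-finger parallel gripper is mounted at the origin on the work surface. World frame = base frame: x ahead of the robot, y to its left, z up, the work surface at z = 0. Lengths are in m, angles in rad, forces in N, time in s.
With the tool pointing down it reaches from about 0.4 to 0.9 m from the base axis. Payload 5.5 kg.
Tool frame: the origin (TCP) lies between the finger pads; the fingertips stand 22 mm ahead of it and the grasp point (between the pads) lies 3 mm ahead of it (tip_extent is the distance from the TCP to the fingertips, in m); x points along the fingers, y is the direction in which the jaws open and shut, and the axes are right-handed (so a half turn about x gives the same grasp; the last joint's range is limited). The gripper opens to 92 mm and grips with 3 to 60 N. Pads are 19 mm wide; open, the fingers measure 130 mm over their backs; the gripper's body (75 mm by 190 mm) begins 47 mm behind the grasp point.
Start: joints at [1.611, 0.501, -0.427, 1.55, 0.221, 1.138, -0.21], TCP at [0.144, -0.634, 0.249] pointing down, gripper open.
Joint ranges: [-2.88, 2.88], [-0.31, 2.03], [-1.54, 1.56], [0.2, 2.42], [-1.41, 4.55], [0.19, 2.02], [-2.57, 2.57]. Speed limits (rad/s): [2.57, 2.57, 3.14, 3.14, 3.14, 3.14, 3.14].

### API

Orientations are given as a rotation vector (axis times angle).
In Python, from bench import * gives the robot as it stands. The module is installed in compiled form; this text tells all that it offers.
- The arm moves only by the tool carry_out, never from a script. Its argument "deltas" is one flat list of numbers, 7 for each row, row after row: the shift along the tool's x, y, z in m, then the turn, a rotation vector about the tool's x, y, z in rad, then the closure in counts, from 0 (fully open) to 255 (shut). A call has exactly 8 rows; each row is the pose to reach, as a shift and turn from the pose commanded when the call began, along the tool's axes at that moment; what a row does not reach only later rows make up. A row lasts 1/10 s, in which the tool goes at most 50 mm and 8.59 degrees, less where a joint would pass 70% of its speed; a pose out of reach is approached as far as the arm can. A call with a gripper value outside its range is refused whole. The fingers move at their own pace and stop on an object; "newtons" is the grip in N (left out, the last holds). Time passes only in rows, so rows that repeat a pose let the fingers close, or fill a call up. It gives the time, the measured TCP pose, the force and the opening at its end, in the units of the state.
- sense(): the state, without advancing time (a new reading comes with each control period).
- get_image(name): name is "side" or "top" or "wrist"; returns a dict with "img" (400x640x3 uint8, red, green, blue), "intrinsics" (3x3 intrinsics, pixels), "distortion" ([k1, k2, p1, p2, k3] as OpenCV has them; the pictures are not rectified), "R" (3x3) and "t" (3): a world point X has camera coordinates R X + t. Camera axes: x right, y down, z forward; pixel columns grow to the right and rows downward; lengths in m; the calibration is good to about 2 mm. A picture is of the moment at which its call begins. There is no depth.
- close_job(): hands the job in, once; it reports no verdict.
Trained networks look in a picture, given as the dict that the camera call returned (one of the last four; its "shot" number tells which), for a name from the list of things; names that differ only in an ending like _2 or _b are one class to them, and where a whole thing is asked for, a point or a joint stands for the part that bears it (a point fixed in the world has none). Each returns a list of dicts, best first, with "score" (0 to 1); they miss things now and then, are a little off and sometimes report something else, mostly with a low value. They report only what shows in the picture. A call takes as long as a camera call.
- recognise(picture, target): "xy" ([column, row] in pixels, amid what is visible of it).
- masks_of(picture, target): "pixels" (400x640 bool, what is visible of it) and "xy" ([column, row] in pixels, amid what is visible of it).
- tip_of(picture, target): "xy" ([column, row] in pixels: a listed point, or the origin of a listed thing).
The state is a dict: "t": time; "joint_pos": joint angles; "qvel": joint speeds; "joint_efforts": joint torques, N m; "eef_pos": TCP position; "tool_rot": TCP orientation; "contact_force": force on the tool from outside, world axes, zero at the start; "wrist_torque": the same for the moment, N m; "opening": finger opening in m.
Only numpy, scipy, OpenCV 4.12 (cv2) and the standard library are available. Lean on these libraries where they do the work, as an engineer would, in place of code of your own. Each camera call takes 0.05 s, during which the arm holds its last target.

### The job

Build the two-course shield wall on the black base plate from the blue and white bricks only, leaving the yellow brick, the drilled metal block and the sample pot alone. First lay the bottom course: the long blue brick on the long blue pad and the short blue brick on the short blue pad; then lay the top course with its joint staggered: the short white brick on the outer end of the long blue brick, and the long white brick over the rest, bridging the joint below, so that the ends and faces of both courses are flush. Set every brick down gently without dropping it, square and flat, and let go.

Things in the scene. Friction and masses are not known exactly. Their poses are not given: they have to be found in the camera images.
- blue_long: Long blue plastic shielding brick, 40 mm wide (its x), 100 mm long (its y), 40 mm high, about 260 g, loose on the bench at the start. Origin: centre of its underside; z up.
- blue_short: Short blue plastic shielding brick, 40 mm wide (its x), 50 mm long (its y), 40 mm high, about 130 g, loose on the bench at the start. Origin: centre of its underside; z up.
- white_long: Long white plastic shielding brick, 40 mm wide (its x), 100 mm long (its y), 40 mm high, about 160 g, loose on the bench at the start. Origin: centre of its underside; z up.
- white_short: Short white plastic shielding brick, 40 mm wide (its x), 50 mm long (its y), 40 mm high, about 80 g, loose on the bench at the start. Origin: centre of its underside; z up.
- long_pad: Blue rectangle, 40 mm (x) by 100 mm (y), painted on the base plate: place of the long blue brick. Origin: its centre on the plate's top face, 6 mm above the bench; y runs along the wall. Centre to centre it lies 83 mm from the short pad along the wall (8 mm gap between their ends); which of the two lies at which end of the plate varies.
- short_pad: Blue rectangle, 40 mm (x) by 50 mm (y), painted on the base plate: place of the short blue brick. Origin: its centre on the plate's top face, 6 mm above the bench; y runs along the wall. With the top course flush, the long white brick's centre is 25 mm from this pad's centre towards the long pad; the short white brick's centre is 25 mm from the long pad's centre, on the side away from this pad. The top course rests 46 mm above the bench.
- base_plate: Fixed black plate, 100 mm (x) by 210 mm (y), 6 mm thick, lying on the bench; it carries the two blue pads along its middle line. Origin: centre of its underside.
- yellow_long: Yellow brick, 40 mm (x) by 100 mm (y) by 40 mm high, loose; not wanted here, leave it where it lies. Origin: centre of its underside.
- tube_block: Aluminium block with rows of dark round holes in its top, 50 mm (x) by 90 mm (y) by 40 mm high, loose; leave it where it lies. Origin: centre of its underside.
- sample_pot: Amber pot with a red cap, 44 mm across and 54 mm high, standing on the bench 110 to 125 mm beyond the plate's middle line, on the side away from the robot; leave it where it stands. Origin: centre of its underside.

How it is judged:
On the way, in this order (a step that is already met when the one before it is completed fails the run):
1. both blue bricks lie released on their pads while both white bricks are still down on the bench (height (world z) of blue_long between 0 and 0.012 m and angle between each of blue_long, blue_short's own z axis and vertical below 0.1 rad and angle between the y axis of blue_long and the y axis of long_pad, either way round below 0.17 rad and height (world z) of blue_short between 0 and 0.012 m and angle between the y axis of blue_short and the y axis of short_pad, either way round below 0.17 rad and horizontal distance between blue_long and long_pad below 0.012 m and horizontal distance between blue_short and short_pad below 0.012 m and contact force between each of blue_long, blue_short and the fingers below 0.2 N and height (world z) of each of white_long, white_short below 0.02 m), for 0.2 s.
2. both white bricks lie on the blue course, staggered (height (world z) of blue_long between 0 and 0.012 m and angle between each of blue_long, blue_short, white_long, white_short's own z axis and vertical below 0.1 rad and angle between the y axis of each of blue_long, white_short and the y axis of long_pad, either way round below 0.17 rad and height (world z) of blue_short between 0 and 0.012 m and angle between the y axis of each of blue_short, white_long and the y axis of short_pad, either way round below 0.17 rad and horizontal distance between blue_long and long_pad below 0.012 m and horizontal distance between blue_short and short_pad below 0.012 m and height (world z) of white_long between 0.04 and 0.052 m and height (world z) of white_short between 0.04 and 0.052 m and x of white_short in the frame of long_pad between -0.012 and 0.012 m and horizontal distance between white_short and short_pad between 0.096 and 0.12 m and x of white_long in the frame of short_pad between -0.012 and 0.012 m and horizontal distance between white_long and short_pad between 0.013 and 0.037 m and horizontal distance between white_long and long_pad between 0.046 and 0.07 m), for 0.2 s.
At the end, for the whole second after the job is handed in: Blue bricks flat on the plate, within 12 mm of their pads' centres; white bricks flat on them, within 12 mm along and across the wall of their flush, staggered places; all within 0.17 rad of the wall's direction, tilt under 0.1 rad, height within 6 mm, released, at rest (all of step 2 and linear speed of each of blue_long, blue_short, white_long, white_short below 0.02 m/s); the robot touches nothing.
It fails at once if the yellow brick is moved more than 20 mm (distance of yellow_long from where it was at the start of the episode above 0.02 m).
It fails at once if the drilled block is moved more than 20 mm (distance of tube_block from where it was at the start of the episode above 0.02 m).
It fails at once if the sample pot is moved more than 20 mm (distance of sample_pot from where it was at the start of the episode above 0.02 m).
It fails at once if a blue or white brick is dropped or thrown: it moves faster than 0.5 m/s while no finger touches it ((linear speed of blue_long above 0.5 m/s and contact force between blue_long and the fingers below 0.2 N) or (linear speed of blue_short above 0.5 m/s and contact force between blue_short and the fingers below 0.2 N) or (linear speed of white_long above 0.5 m/s and contact force between white_long and the fingers below 0.2 N) or (linear speed of white_short above 0.5 m/s and contact force between white_short and the fingers below 0.2 N)).
It also fails if it takes over 101 s, if anything falls off the work surface, if the arm or the gripper's body presses on something with over 40 N, if the wrist force passes 120 N, or if a joint passes its speed limit or range.

## Working session

There is one attempt and no reset: what is moved stays moved. The work goes in short steps, Python scripts to look and compute and a tool call to move; the robot and the scene stay as the last step left them, time stands still between calls to the robot, and variables do not carry over. Pictures are saved under pics/ and viewed, and the job is handed in when it is done.

Besides the shell and the picture viewer there is one more tool, called after ">>>" as name(argument=value, ...), one argument or row to a line, values as JSON. carry_out: Moves the arm, as the interface text tells. Its arguments: {"type":"object","properties":{"deltas":{"type":"array","items":{"type":"number"}},"newtons":{"type":"number"}},"required":["deltas"]}

```bash
mkdir -p pics; python3 - <<'E'
from bench import *
import cv2
s=sense();print({k:s[k] for k in('t','eef_pos','tool_rot','opening','contact_force')})
for n in("side","top","wrist"):
    p=get_image(n);cv2.imwrite(f"pics/{n}0.png",p["img"][:,:,::-1]);print(n,p["intrinsics"],p["distortion"],p["R"],p["t"])
E
```

```text
{'t': 0.0, 'eef_pos': array([ 0.14346571, -0.63330232,  0.24769543]), 'tool_rot': array([ 2.10421783,  0.23749854, -2.10451619]), 'opening': 0.09169587406870605, 'contact_force': array([ 0.19530506, -0.58306278,  0.21818177])}
side [[497.97635537   0.         309.50529069]
 [  0.         497.97635537 202.99899426]
 [  0.           0.           1.        ]] [-0.13878762  0.          0.          0.          0.        ] [[-0.92592552 -0.37724715  0.01861516]
 [-0.2877715   0.67267657 -0.68168453]
 [ 0.24464156 -0.63654601 -0.73140938]] [0.51541433 0.1875888  1.25597868]
top [[408.72198063   0.         318.72351748]
 [  0.         408.72198063 200.57171724]
 [  0.           0.           1.        ]] [-0.01814331  0.          0.          0.          0.        ] [[-0.06488169 -0.99788131 -0.00482283]
 [-0.97577678  0.06445485 -0.20905799]
 [ 0.20892592 -0.00885803 -0.97789135]] [0.04609683 0.54994441 0.99984756]
wrist [[349.44906863   0.         317.64351809]
 [  0.         349.44906863 197.94864009]
 [  0.           0.           1.        ]] [-0.02163921  0.          0.          0.          0.        ] [[ 2.20789229e-01 -9.75321109e-01 -9.22058887e-04]
 [-9.43408628e-01 -2.13804677e-01  2.53510791e-01]
 [-2.47451566e-01 -5.51025737e-02 -9.67332119e-01]] [-0.64943289 -0.03131511  0.38880583]
```

View pics/top0.png

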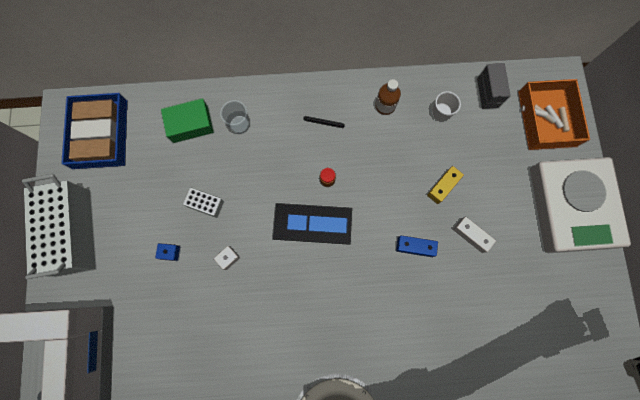

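View pics/side0.png

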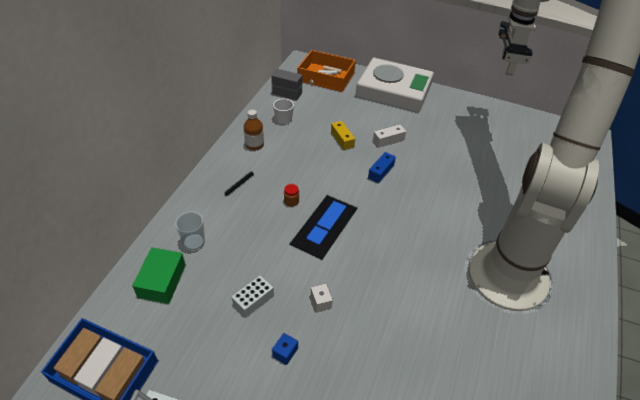

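View pics/wrist0.png

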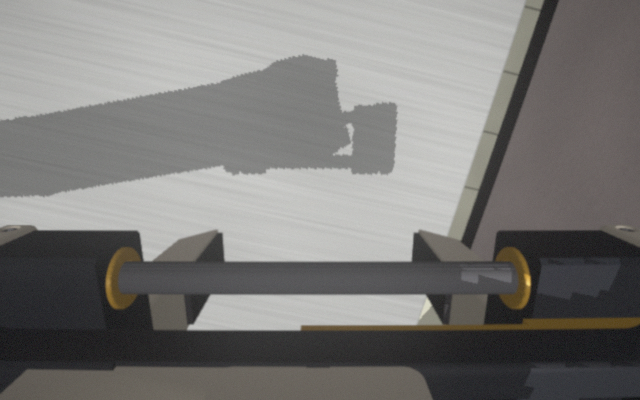

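The top view shows blue_long at (417,246), white_long at (474,234), yellow_long at (446,184), blue_short at (167,252) and white_short at (226,257). The plate is centred at about (313,224), with the short pad on the left at (297,223) and the long pad on the right at (328,225). The tube block is at (203,201) and the pot at (328,177). Next I'll fit poses by silhouette.

```bash
cat > h.py <<'E'
from bench import *
import cv2, numpy as np
from scipy.optimize import minimize
from scipy.spatial.transform import Rotation as Ro
S={'blue_long':(.04,.1,.04,0),'blue_short':(.04,.05,.04,0),'white_long':(.04,.1,.04,0),'white_short':(.04,.05,.04,0),
'long_pad':(.04,.1,0,.006),'short_pad':(.04,.05,0,.006),'base_plate':(.1,.21,.006,0),'yellow_long':(.04,.1,.04,0),'tube_block':(.05,.09,.04,0)}
def proj(p,X):
    return cv2.projectPoints(np.asarray(X,float),cv2.Rodrigues(p['R'])[0],p['t'],p['intrinsics'],p['distortion'])[0][:,0]
def ray(p,uv,z):
    u=cv2.undistortPoints(np.array([[uv]],float),p['intrinsics'],p['distortion'])[0,0]
    d=p['R'].T@np.array([u[0],u[1],1]);c=-p['R'].T@p['t'];return c+d*(z-c[2])/d[2]
def corners(n,q,dz=0):
    w,l,h,z0=S[n];z0+=dz;c,s=np.cos(q[2]),np.sin(q[2])
    return [[q[0]+c*a*w/2-s*b*l/2,q[1]+s*a*w/2+c*b*l/2,z] for a in(-1,1) for b in(-1,1) for z in(z0,z0+h)]
def ren(p,n,q,dz,roi):
    K=6;x0,y0,x1,y1=roi
    P=(proj(p,corners(n,q,dz))+.5-[x0,y0])*K
    hull=cv2.convexHull((P*16).astype(np.int32))
    m=np.zeros(((y1-y0)*K,(x1-x0)*K),np.uint8);cv2.fillConvexPoly(m,hull,255,shift=4)
    return cv2.resize(m,(x1-x0,y1-y0),interpolation=cv2.INTER_AREA)/255.
def fit(pics,n,dz=0,near=None):
    ms=[]
    for p in pics:
        r=masks_of(p,n)
        if near is not None: r=[k for k in r if np.linalg.norm(ray(p,k['xy'],.02)[:2]-near[:2])<.06]
        if not r: print(n,'none');continue
        m=r[0]['pixels'];ys,xs=np.where(m);roi=(max(xs.min()-12,0),max(ys.min()-12,0),min(xs.max()+12,640),min(ys.max()+12,400))
        ms.append((p,m[roi[1]:roi[3],roi[0]:roi[2]].astype(float),roi,r[0]['score'],r[0]['xy']))
    c=ray(ms[0][0],ms[0][4],S[n][3]+dz+S[n][2]*.7)
    f=lambda q:sum(np.abs(ren(p,n,q,dz,roi)-m).sum()/m.sum() for p,m,roi,_,_ in ms)
    best=None
    for y in np.arange(0,np.pi,np.pi/8):
        q=np.array([c[0],c[1],y]);v=f(q)
        if best is None or v<best[0]:best=(v,q)
    q=best[1]
    for k in range(2):
        r=minimize(f,q,method='Nelder-Mead',options=dict(initial_simplex=[q,q+[.01,0,0],q+[0,.01,0],q+[0,0,.2]],xatol=1e-4,fatol=1e-4));q=r.x
    print(n,np.round(q[:2],4),'yaw deg',round(np.degrees(q[2])%180,1),'err',round(r.fun,3),[round(m[3],2) for m in ms],[int(m[1].sum()) for m in ms])
    return q
def target(x,y,z,yaw,cur=None):
    """deltas from current measured pose to TCP (x,y,z), tool x down, tool y along brick x axis (yaw)"""
    s=sense();R=Ro.from_rotvec(s['tool_rot']);
    if cur is None: cur=s['eef_pos']
    best=None
    for k in(-1,0,1,2):
        a=yaw+k*np.pi;ty=np.array([np.cos(a),np.sin(a),0]);tx=np.array([0,0,-1.]);G=Ro.from_matrix(np.c_[tx,ty,np.cross(tx,ty)])
        rv=(R.inv()*G).as_rotvec()
        if best is None or np.linalg.norm(rv)<np.linalg.norm(best):best=rv
    d=R.inv().apply(np.array([x,y,z])-cur)
    print('delta',np.round(d,4),'rot',np.round(best,4),'t',s['t'],'j7',np.round(s['joint_pos'],2));return d,best
E
python3 - <<'E'
from h import *
T=get_image('top');D=get_image('side')
for n in S:
    fit([T],n); fit([D],n); fit([T,D],n)
for p in(T,D):
  for n in('sample_pot','long_pad','short_pad','blue_long','blue_short'):
    r=tip_of(p,n);print(n,[ (k['score'],ray(p,k['xy'],.006 if 'pad' in n else 0)[:2]) for k in r[:2]])
s=sense();print(Ro.from_rotvec(s['tool_rot']).as_matrix().round(3),s['t'])
E
```

```text
blue_long [ 0.4217 -0.237 ] yaw deg 168.4 err 0.093 [0.83] [658]
blue_long [ 0.4194 -0.2397] yaw deg 167.9 err 0.104 [0.74] [500]
blue_long [ 0.4208 -0.2376] yaw deg 167.8 err 0.22 [0.83, 0.74] [658, 500]
blue_short [0.4505 0.4128] yaw deg 69.8 err 0.311 [0.95] [376]
blue_short [0.4488 0.4119] yaw deg 172.7 err 0.082 [0.76] [567]
blue_short [0.4503 0.4126] yaw deg 69.3 err 0.589 [0.95, 0.76] [376, 567]
white_long [ 0.4417 -0.3917] yaw deg 135.7 err 0.093 [0.75] [748]
white_long [ 0.4406 -0.3948] yaw deg 139.8 err 0.058 [0.79] [534]
white_long [ 0.441  -0.3933] yaw deg 137.5 err 0.179 [0.75, 0.79] [748, 534]
white_short [0.4241 0.2613] yaw deg 41.4 err 0.156 [0.62] [336]
white_short [0.4232 0.2571] yaw deg 33.6 err 0.083 [0.73] [471]
white_short [0.4231 0.2594] yaw deg 36.4 err 0.303 [0.62, 0.73] [336, 471]
long_pad [ 0.4975 -0.0094] yaw deg 172.2 err 0.046 [0.67] [555]
long_pad [ 0.4979 -0.0147] yaw deg 174.0 err 0.078 [0.65] [411]
long_pad [ 0.4979 -0.0107] yaw deg 173.2 err 0.181 [0.67, 0.65] [555, 411]
short_pad [0.509  0.0731] yaw deg 171.0 err 0.076 [0.71] [279]
short_pad [0.509
[... 689 characters left out ...]
aw deg 152.5 err 1.959 [0.32, 0.71] [399, 1022]
sample_pot [(0.57, array([ 0.61653428, -0.02012167]))]
long_pad [(0.81, array([ 0.50870146, -0.00843017])), (0.49, array([0.44604594, 0.40613537]))]
short_pad [(0.62, array([0.5134181 , 0.07572703]))]
blue_long [(0.72, array([ 0.41496325, -0.23004495]))]
blue_short [(0.95, array([0.45518429, 0.40753468]))]
sample_pot [(0.58, array([ 0.62358308, -0.01973351]))]
long_pad [(0.72, array([ 0.49461128, -0.00490478]))]
short_pad [(0.47, array([0.50861681, 0.06781983]))]
blue_long [(0.69, array([ 0.41841842, -0.23491239]))]
blue_short [(0.57, array([0.45110801, 0.41101096]))]
[[ 0.     0.221 -0.975]
 [ 0.    -0.975 -0.221]
 [-1.    -0.    -0.   ]] 2.55
```

```bash
python3 - <<'E'
from h import *
target(.4208,-.238,.2,np.radians(168))
E
```

```text
delta [ 0.0487 -0.3248 -0.3578] rot [-1.1384 -0.     -0.    ] t 2.55 j7 [ 1.61  0.5  -0.43  1.55  0.22  1.14 -0.21]
```

>>> carry_out(
  deltas=[0.049,-0.325,-0.358,-1.138,0,0,0,0.049,-0.325,-0.358,-1.138,0,0,0,0.049,-0.325,-0.358,-1.138,0,0,0,0.049,-0.325,-0.358,-1.138,0,0,0,0.049,-0.325,-0.358,-1.138,0,0,0,0.049,-0.325,-0.358,-1.138,0,0,0,0.049,-0.325,-0.358,-1.138,0,0,0,0.049,-0.325,-0.358,-1.138,0,0,0],
  newtons=30,
)

```text
t: 3.35
eef_pos: [0.3728, -0.3065, 0.2086]
tool_rot: [1.358, 1.104, -1.359]
contact_force: [1.4, -0.5, 0.1]
opening: 0.0919
```

```bash
python3 - <<'E'
from h import *
target(.4208,-.238,.2,np.radians(168))
E
```

```text
delta [ 0.0086  0.0331 -0.0768] rot [ 0.0044  0.001  -0.0008] t 3.35 j7 [ 1.34  0.32 -0.82  1.99  0.29  0.95  0.17]
```

>>> carry_out(
  deltas=[0.008,0.033,-0.077,0,0,0,0,0.008,0.033,-0.077,0,0,0,0,0.008,0.033,-0.077,0,0,0,0,0.008,0.033,-0.077,0,0,0,0,0.008,0.033,-0.077,0,0,0,0,0.008,0.033,-0.077,0,0,0,0,0.008,0.033,-0.077,0,0,0,0,0.008,0.033,-0.077,0,0,0,0],
)

```text
t: 4.15
eef_pos: [0.4198, -0.2403, 0.2004]
tool_rot: [1.363, 1.101, -1.364]
contact_force: [0.2, 0.4, 0.6]
opening: 0.092
```

```bash
python3 - <<'E'
from h import *
p=get_image('wrist');cv2.imwrite('pics/w1.png',p['img'][:,:,::-1]);
q=fit([p],'blue_long')
target(q[0],q[1],.028,q[2])
E
```

```text
blue_long [ 0.4204 -0.2392] yaw deg 167.2 err 0.043 [0.86] [5131]
delta [ 0.1724  0.0002 -0.0009] rot [ 0.0124  0.0001 -0.    ] t 4.25 j7 [ 1.18  0.34 -0.84  2.    0.31  0.94 -0.03]
```

View pics/w1.png

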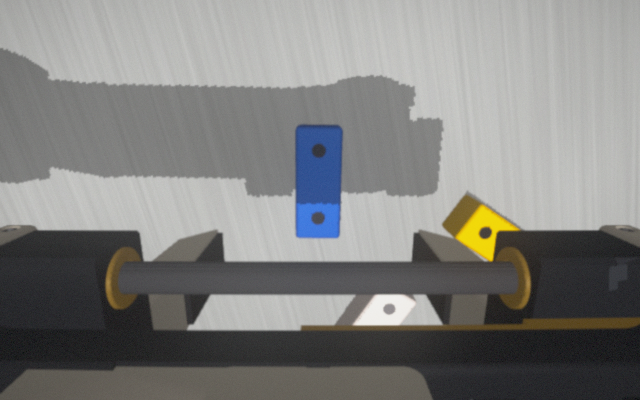

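The wrist image shows blue_long centred at (319,181), within 1 mm of the fitted pose. I'll descend and grasp.

>>> carry_out(
  deltas=[0.05,0,-0.001,0.012,0,0,0,0.1,0,-0.001,0.012,0,0,0,0.14,0,-0.001,0.012,0,0,0,0.16,0,-0.001,0.012,0,0,0,0.172,0,-0.001,0.012,0,0,0,0.172,0,-0.001,0.012,0,0,0,0.172,0,-0.001,0.012,0,0,255,0.172,0,-0.001,0.012,0,0,255],
  newtons=30,
)

```text
t: 5.05
eef_pos: [0.4216, -0.2392, 0.0298]
tool_rot: [1.371, 1.093, -1.37]
contact_force: [-0.3, -0.4, 0.0]
opening: 0.08
```

>>> carry_out(
  deltas=[0,0,0,0,0,0,255,0,0,0,0,0,0,255,0,0,0,0,0,0,255,0,0,0,0,0,0,255,-0.01,0,0,0,0,0,255,-0.03,0,0,0,0,0,255,-0.06,0,0,0,0,0,255,-0.08,0,0,0,0,0,255],
)

```text
t: 5.85
eef_pos: [0.4205, -0.2382, 0.11]
tool_rot: [1.371, 1.096, -1.37]
contact_force: [-0.1, -0.1, -2.9]
opening: 0.0399
```

```bash
python3 - <<'E'
from h import *
target(.498,-.0107,.112,np.radians(172.4))
E
```

```text
delta [-0.002   0.0256 -0.239 ] rot [-0.0888 -0.0002 -0.0002] t 5.85 j7 [ 1.08  0.48 -0.75  2.06  0.47  0.77 -0.18]
```

>>> carry_out(
  deltas=[-0.01,0.005,-0.04,-0.089,0,0,255,-0.02,0.01,-0.085,-0.089,0,0,255,-0.03,0.015,-0.13,-0.089,0,0,255,-0.03,0.02,-0.175,-0.089,0,0,255,-0.03,0.024,-0.215,-0.089,0,0,255,-0.03,0.026,-0.239,-0.089,0,0,255,-0.03,0.026,-0.239,-0.089,0,0,255,-0.03,0.026,-0.239,-0.089,0,0,255],
)

```text
t: 6.65
eef_pos: [0.4978, -0.0107, 0.1384]
tool_rot: [1.304, 1.145, -1.306]
contact_force: [-1.0, -0.1, -3.3]
opening: 0.0396
```

```bash
python3 - <<'E'
from h import *
p=get_image('wrist');cv2.imwrite('pics/w2.png',p['img'][:,:,::-1]);
fit([p],'short_pad');fit([p],'long_pad');fit([p],'base_plate')
target(.498,-.0107,.034,np.radians(172.4))
E
```

```text
short_pad [0.5074 0.0712] yaw deg 172.4 err 0.021 [0.7] [3902]
long_pad [0.503  0.0364] yaw deg 171.7 err 1.776 [0.8] [711]
base_plate [0.5636 0.0718] yaw deg 82.3 err 0.527 [0.82] [17676]
delta [ 1.042e-01 -1.000e-04 -2.100e-03] rot [-0.0028  0.0008  0.0007] t 6.85 j7 [ 0.64  0.48 -0.82  2.01  0.47  0.85 -0.58]
```

View pics/w2.png

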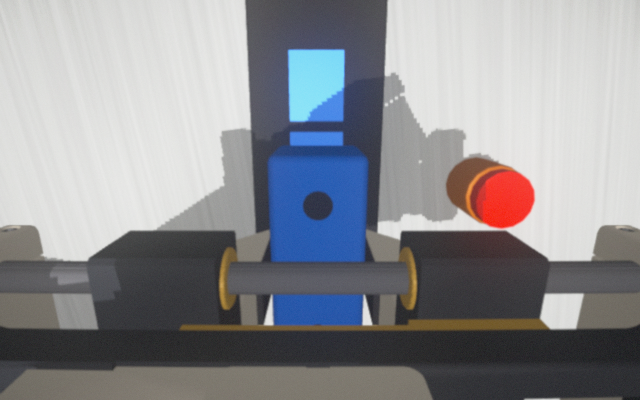

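The wrist view shows the short pad clearly at (316,86) and gives (0.5074, 0.0712). That puts the long pad at (0.4964, -0.0111), matching the fixed cameras. Now to lower.

>>> carry_out(
  deltas=[0.04,0.001,0,0,0,0,255,0.07,0.001,0,0,0,0,255,0.09,0.001,0,0,0,0,255,0.098,0.001,0,0,0,0,255,0.1,0.001,0,0,0,0,255,0.1015,0.001,0,0,0,0,255,0.1015,0.001,0,0,0,0,255,0.1015,0.001,0,0,0,0,255],
)

```text
t: 7.65
eef_pos: [0.4977, -0.0124, 0.0396]
tool_rot: [1.303, 1.141, -1.311]
contact_force: [-14.8, -0.8, 35.5]
opening: 0.0396
```

```bash
python3 - <<'E'
from h import *
s=sense();print(s['eef_pos'],s['contact_force'],s['wrist_torque'])
p=get_image('side');cv2.imwrite('pics/s2.png',cv2.resize(p['img'][140:280,240:440,::-1],(800,560),interpolation=cv2.INTER_CUBIC));
s=sense();print(s['eef_pos'],s['contact_force'],s['wrist_torque'])
E
```

```text
[ 0.49774279 -0.01237523  0.03959061] [-14.77280688  -0.79557985  35.45607666] [-0.26334506  3.17099512 -0.0307085 ]
[ 0.49774612 -0.01236033  0.03958985] [-14.41703155  -0.20158652  35.6480056 ] [-0.17948828  3.21103882 -0.05355751]
```

View pics/s2.png

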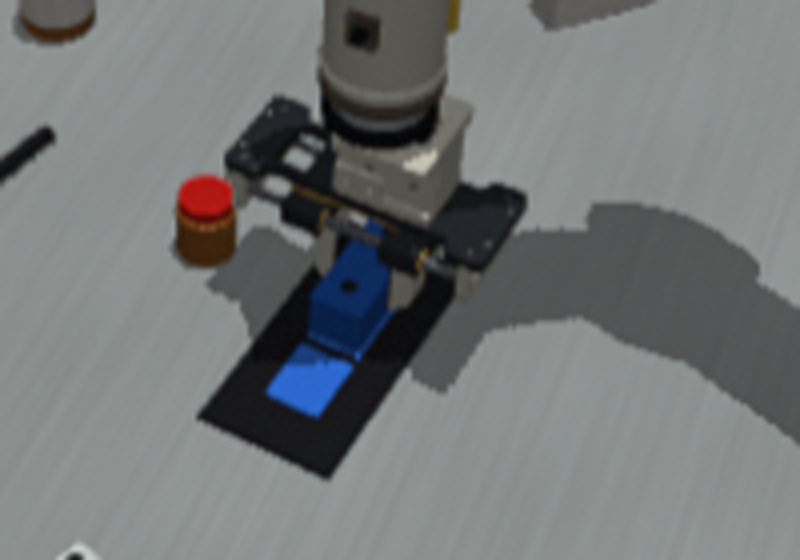

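>>> carry_out(
  deltas=[-0.001,0,0,0,0,0,255,-0.002,0,0,0,0,0,255,-0.002,0,0,0,0,0,255,-0.002,0,0,0,0,0,255,-0.002,0,0,0,0,0,255,-0.002,0,0,0,0,0,255,-0.002,0,0,0,0,0,255,-0.002,0,0,0,0,0,255],
)

```text
t: 8.5
eef_pos: [0.4992, -0.0124, 0.0397]
tool_rot: [1.306, 1.142, -1.309]
contact_force: [-4.5, -0.7, 11.5]
opening: 0.04
```

```bash
python3 - <<'E'
from h import *
p=get_image('wrist');cv2.imwrite('pics/w3.png',p['img'][:,:,::-1]);
m=masks_of(p,'blue_long')
t=get_image('top');d=get_image('side')
fit([t],'blue_long',.006);fit([d],'blue_long',.006)
E
```

```text
blue_long [0.5754 0.3206] yaw deg 161.1 err 0.227 [0.49] [718]
blue_long [ 0.506 -0.014] yaw deg 5.0 err 0.499 [0.85] [426]
```

View pics/w3.png

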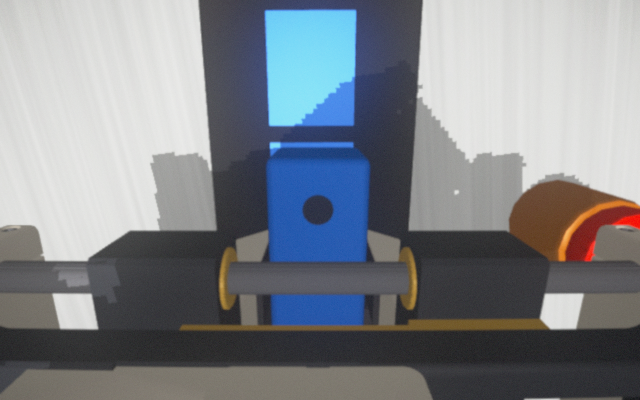

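>>> carry_out(
  deltas=[-0.003,0,0,0,0,0,255,-0.004,0,0,0,0,0,255,-0.004,-0.0025,-0.0025,0,0,0,255,-0.004,-0.0025,-0.0025,0,0,0,255,-0.004,-0.0025,-0.0025,0,0,0,255,-0.002,-0.0025,-0.0025,0,0,0,255,-0.0008,-0.0025,-0.0025,0,0,0,255,-0.0008,-0.0025,-0.0025,0,0,0,255],
)

```text
t: 9.6
eef_pos: [0.4973, -0.0084, 0.0398]
tool_rot: [1.306, 1.143, -1.307]
contact_force: [-0.1, 0.5, -0.2]
opening: 0.0401
```

```bash
python3 - <<'E'
from h import *
s=sense();print(s['eef_pos'],s['contact_force'])
p=get_image('wrist');cv2.imwrite('pics/w4.png',p['img'][:,:,::-1]);
fit([p],'short_pad')
E
```

```text
[ 0.49733877 -0.00838256  0.03979185] [-0.11785597  0.45989039 -0.17532259]
short_pad [0.5075 0.0714] yaw deg 173.0 err 0.022 [0.74] [10105]
```

View pics/w4.png

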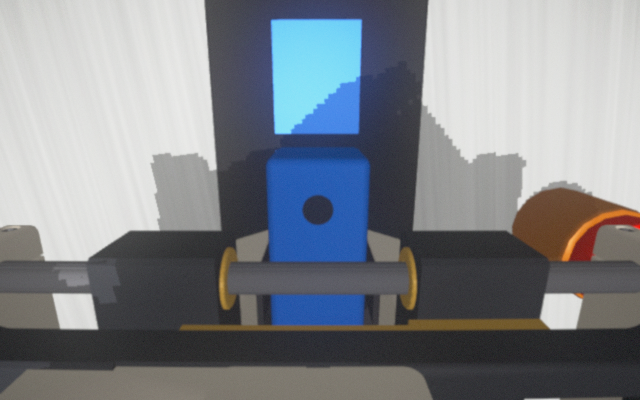

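Blue_long's bottom edge sits at row 148, centred on the pad to within about 1 px, with a gap of about 6 mm to the short pad. Contact force is near zero, so I'll release.

>>> carry_out(
  deltas=[0,0,0,0,0,0,0,0,0,0,0,0,0,0,0,0,0,0,0,0,0,0,0,0,0,0,0,0,-0.02,0,0,0,0,0,0,-0.06,0,0,0,0,0,0,-0.11,0,0,0,0,0,0,-0.16,0,0,0,0,0,0],
)

```text
t: 10.5
eef_pos: [0.4966, -0.0082, 0.201]
tool_rot: [1.306, 1.145, -1.307]
contact_force: [1.2, -2.0, 0.8]
opening: 0.0916
```

```bash
python3 - <<'E'
from h import *
p=get_image('wrist')
fit([p],'short_pad');q=fit([p],'blue_long',.006)
target(.4498,.4122,.2,np.radians(172))
E
```

```text
short_pad [0.5074 0.0709] yaw deg 172.3 err 0.035 [0.85] [2596]
blue_long [ 0.4973 -0.0085] yaw deg 172.6 err 0.037 [0.65] [5364]
delta [ 0.002  -0.1056 -0.4103] rot [ 0.0061  0.0007 -0.0073] t 10.65 j7 [ 0.71  0.38 -0.9   1.96  0.37  0.96 -0.5 ]
```

>>> carry_out(
  deltas=[0,-0.012,-0.048,0,0,0,0,0,-0.024,-0.096,0,0,0,0,0,-0.036,-0.144,0,0,0,0,0,-0.048,-0.192,0,0,0,0,0,-0.06,-0.24,0,0,0,0,0,-0.072,-0.288,0,0,0,0,0,-0.084,-0.336,0,0,0,0,0,-0.095,-0.38,0,0,0,0],
)

```text
t: 11.45
eef_pos: [0.4521, 0.3824, 0.1979]
tool_rot: [1.304, 1.144, -1.308]
contact_force: [0.7, -0.9, -0.1]
opening: 0.0916
```

>>> carry_out(
  deltas=[0.02,-0.005,-0.015,0,0,0,0,0.02,-0.01,-0.03,0,0,0,0,0.02,-0.01,-0.03,0,0,0,0,0.02,-0.01,-0.03,0,0,0,0,0.02,-0.01,-0.03,0,0,0,0,0.02,-0.01,-0.03,0,0,0,0,0.02,-0.01,-0.03,0,0,0,0,0.02,-0.01,-0.03,0,0,0,0],
)

```text
t: 12.25
eef_pos: [0.4481, 0.4112, 0.18]
tool_rot: [1.308, 1.142, -1.307]
contact_force: [0.3, -0.3, 0.1]
opening: 0.0917
```

```bash
python3 - <<'E'
from h import *
p=get_image('wrist');cv2.imwrite('pics/w5.png',p['img'][:,:,::-1]);
q=fit([p],'blue_short')
target(q[0],q[1],.028,q[2]);print(sense()['eef_pos'])
E
```

```text
blue_short [0.4484 0.4143] yaw deg 171.4 err 0.039 [0.72] [3215]
delta [ 1.519e-01  1.000e-04 -2.800e-03] rot [ 0.0159 -0.     -0.0003] t 12.35 j7 [-0.17  0.62 -0.85  1.71  0.53  1.06 -1.34]
[0.4478262  0.41152328 0.17985671]
```

View pics/w5.png

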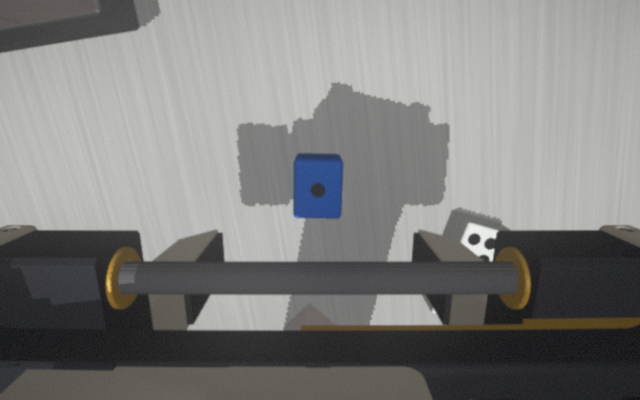

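Blue_short is centred at (318,187) and the tube block is well clear. Descending to grasp.

>>> carry_out(
  deltas=[0.045,0,-0.003,0.016,0,0,0,0.09,0,-0.003,0.016,0,0,0,0.125,0,-0.003,0.016,0,0,0,0.145,0,-0.003,0.016,0,0,0,0.152,0,-0.003,0.016,0,0,0,0.152,0,-0.003,0.016,0,0,0,0.152,0,-0.003,0.016,0,0,0,0.152,0,-0.003,0.016,0,0,255],
)

```text
t: 13.15
eef_pos: [0.449, 0.416, 0.0296]
tool_rot: [1.321, 1.135, -1.315]
contact_force: [-0.0, 0.1, 0.6]
opening: 0.0875
```

>>> carry_out(
  deltas=[0,0,0,0,0,0,255,0,0,0,0,0,0,255,0,0,0,0,0,0,255,0,0,0,0,0,0,255,0,0,0,0,0,0,255,0,0,0,0,0,0,255,0,0,0,0,0,0,255,0,0,0,0,0,0,255],
)

```text
t: 13.95
eef_pos: [0.448, 0.4148, 0.0277]
tool_rot: [1.318, 1.135, -1.318]
contact_force: [-1.4, 0.3, -0.7]
opening: 0.0401
```

>>> carry_out(
  deltas=[-0.01,0,0,0,0,0,255,-0.03,0,0,0,0,0,255,-0.06,0,0,0,0,0,255,-0.1,0,0.01,0,0,0,255,-0.11,0.005,0.04,0,0,0,255,-0.11,0.016,0.085,0,0,0,255,-0.11,0.028,0.13,0,0,0,255,-0.11,0.04,0.175,0,0,0,255],
)

```text
t: 14.75
eef_pos: [0.4618, 0.2346, 0.1395]
tool_rot: [1.318, 1.134, -1.315]
contact_force: [1.8, 0.3, -1.5]
opening: 0.0398
```

```bash
python3 - <<'E'
from h import *
print(sense()['eef_pos'],sense()['contact_force']);target(.5075,.0715,.138,np.radians(172.4))
E
```

```text
[0.46179929 0.2346399  0.13947781] [ 1.76032679  0.28455663 -1.52644536]
delta [0.0016 0.0692 0.1546] rot [-0.0151 -0.0003 -0.0023] t 14.75 j7 [ 0.17  0.53 -0.87  1.96  0.52  0.88 -1.12]
```

>>> carry_out(
  deltas=[0,0.02,0.042,-0.015,0,0,255,0,0.04,0.085,-0.015,0,0,255,0,0.058,0.125,-0.015,0,0,255,0,0.067,0.148,-0.015,0,0,255,0,0.069,0.154,-0.015,0,0,255,0,0.069,0.154,-0.015,0,0,255,0,0.069,0.154,-0.015,0,0,255,0,0.069,0.154,-0.015,0,0,255],
)

```text
t: 15.55
eef_pos: [0.5066, 0.0755, 0.1383]
tool_rot: [1.306, 1.145, -1.304]
contact_force: [-0.5, 0.4, -0.8]
opening: 0.0403
```

```bash
python3 - <<'E'
from h import *
print(sense()['eef_pos'],sense()['contact_force']);target(.5075,.0715,.041,np.radians(172.4))
p=get_image('wrist');cv2.imwrite('pics/w6.png',p['img'][:,:,::-1]);
E
```

```text
[0.50659905 0.07548395 0.13825174] [-0.48503861  0.39096605 -0.77428674]
delta [0.0972 0.0014 0.0039] rot [ 0.0019 -0.0008 -0.0005] t 15.55 j7 [ 0.49  0.52 -0.86  1.98  0.51  0.88 -0.78]
```

View pics/w6.png

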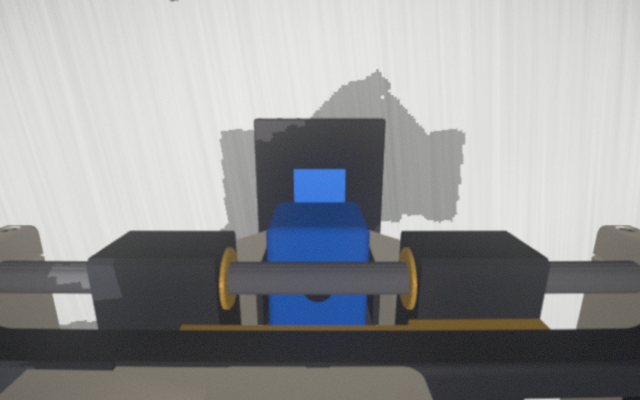

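The wrist view shows blue_short held square, with the pad's outer end ahead of it at (319,185). Lowering.

>>> carry_out(
  deltas=[0.04,0.001,0.0035,0.002,0,0,255,0.07,0.001,0.0035,0.002,0,0,255,0.085,0.001,0.0035,0.002,0,0,255,0.094,0.001,0.0035,0.002,0,0,255,0.096,0.001,0.0035,0.002,0,0,255,0.096,0.001,0.0035,0.002,0,0,255,0.096,0.001,0.0035,0.002,0,0,255,0.096,0.001,0.0035,0.002,0,0,255],
)

```text
t: 16.4
eef_pos: [0.5083, 0.0698, 0.0427]
tool_rot: [1.31, 1.14, -1.307]
contact_force: [-0.5, 0.1, 0.0]
opening: 0.0399
```

```bash
python3 - <<'E'
from h import *
print(sense()['eef_pos'],sense()['contact_force']);target(.5075,.0715,.034,np.radians(172.4))
p=get_image('wrist');cv2.imwrite('pics/w7.png',p['img'][:,:,::-1]);
E
```

```text
[0.50827028 0.06975082 0.04268052] [-0.54067319  0.14434787  0.02051136]
delta [ 0.0087 -0.001  -0.0016] rot [-0.0035 -0.0002 -0.0019] t 16.4 j7 [ 0.39  0.66 -0.72  2.02  0.67  0.71 -0.9 ]
```

View pics/w7.png

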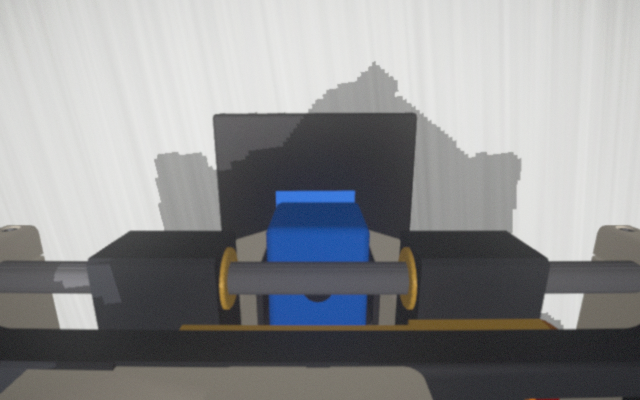

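>>> carry_out(
  deltas=[0,-0.001,-0.0015,0,0,0,255,0.001,-0.001,-0.0015,0,0,0,255,0.002,-0.001,-0.0015,0,0,0,255,0.003,-0.001,-0.0015,0,0,0,255,0.004,-0.001,-0.0015,0,0,0,255,0.004,-0.001,-0.0015,0,0,0,255,0.004,-0.001,-0.0015,0,0,0,255,0.004,-0.001,-0.0015,0,0,0,255],
)

```text
t: 17.25
eef_pos: [0.5066, 0.0714, 0.0377]
tool_rot: [1.309, 1.142, -1.309]
contact_force: [0.1, 0.1, -0.7]
opening: 0.0402
```

No contact yet. Continuing down.

>>> carry_out(
  deltas=[0.001,0,0,0,0,0,255,0.0015,0,0,0,0,0,255,0.002,0,0,0,0,0,255,0.0025,0,0,0,0,0,255,0.003,0,0,0,0,0,255,0.0035,0,0,0,0,0,255,0.0035,0,0,0,0,0,255,0.0035,0,0,0,0,0,255],
)

```text
t: 18.05
eef_pos: [0.5067, 0.0713, 0.0342]
tool_rot: [1.309, 1.142, -1.309]
contact_force: [-0.3, 0.3, -1.2]
opening: 0.04
```

```bash
python3 - <<'E'
from h import *
print(sense()['eef_pos'],sense()['contact_force'])
p=get_image('wrist');cv2.imwrite('pics/w8.png',p['img'][:,:,::-1]);
E
```

```text
[0.5066683  0.07131005 0.0341897 ] [-0.28486584  0.2766405  -1.20933031]
```

View pics/w8.png

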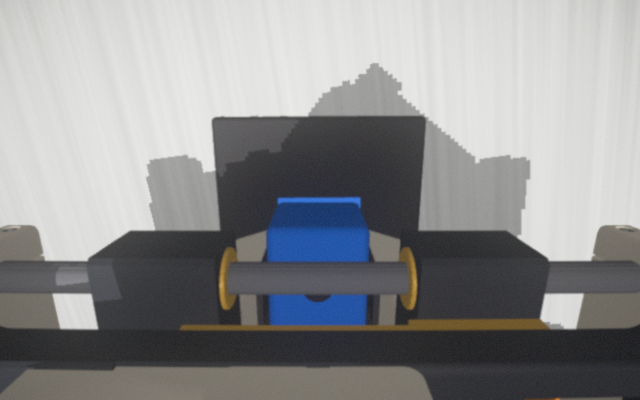

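>>> carry_out(
  deltas=[0,0,-0.001,0,0,0,255,0,0,-0.0015,0,0,0,255,0,0,-0.0015,0,0,0,255,0.0003,0,-0.0015,0,0,0,255,0.0006,0,-0.0015,0,0,0,255,0.0009,0,-0.0015,0,0,0,255,0.001,0,-0.0015,0,0,0,255,0.001,0,-0.0015,0,0,0,255],
)

```text
t: 18.9
eef_pos: [0.5068, 0.0728, 0.0336]
tool_rot: [1.308, 1.141, -1.309]
contact_force: [-2.5, 0.3, 4.5]
opening: 0.04
```

>>> carry_out(
  deltas=[0,0,0,0,0,0,0,0,0,0,0,0,0,0,0,0,0,0,0,0,0,0,0,0,0,0,0,0,-0.02,0,0,0,0,0,0,-0.06,0,0,0,0,0,0,-0.11,0,0,0,0,0,0,-0.16,0,0,0,0,0,0],
)

```text
t: 19.7
eef_pos: [0.5061, 0.073, 0.1944]
tool_rot: [1.308, 1.144, -1.309]
contact_force: [1.1, 0.4, -0.8]
opening: 0.0914
```

```bash
python3 - <<'E'
from h import *
t=get_image('top');d=get_image('side');w=get_image('wrist')
q=fit([w],'blue_short',.006)
fit([t],'blue_long',.006);fit([d],'blue_long',.006);fit([t],'blue_short',.006);fit([d],'blue_short',.006)
cv2.imwrite('pics/w9.png',w['img'][:,:,::-1]);cv2.imwrite('pics/s9.png',cv2.resize(d['img'][140:280,240:440,::-1],(800,560),interpolation=cv2.INTER_CUBIC))
target(.4232,.2594,.19,np.radians(36))
E
```

```text
blue_short [0.5069 0.072 ] yaw deg 172.1 err 0.087 [0.66] [2754]
blue_long [0.576  0.3201] yaw deg 159.1 err 0.223 [0.49] [705]
blue_long [ 0.497  -0.0143] yaw deg 175.3 err 0.373 [0.91] [490]
blue_short noneTraceback (most recent call last):
  File "<stdin>", line 4, in <module>
  File "h.py", line 29, in fit
    c=ray(ms[0][0],ms[0][4],S[n][3]+dz+S[n][2]*.7)
          ~~^^^
IndexError: list index out of range
```

```bash
python3 - <<'E'
from h import *
d=get_image('side');w=get_image('wrist')
cv2.imwrite('pics/w9.png',w['img'][:,:,::-1]);cv2.imwrite('pics/s9.png',cv2.resize(d['img'][140:280,240:440,::-1],(800,560),interpolation=cv2.INTER_CUBIC))
target(.4232,.2594,.19,np.radians(36))
target(.4232,.2594,.19,np.radians(126))
E
```

```text
delta [ 0.002  -0.1071 -0.1739] rot [-0.7641 -0.0008  0.0028] t 20.15 j7 [ 0.56  0.44 -0.93  1.94  0.43  0.97 -0.71]
delta [ 0.002  -0.1071 -0.1739] rot [0.8067 0.0014 0.0026] t 20.15 j7 [ 0.56  0.44 -0.93  1.94  0.43  0.97 -0.71]
```

View pics/s9.png

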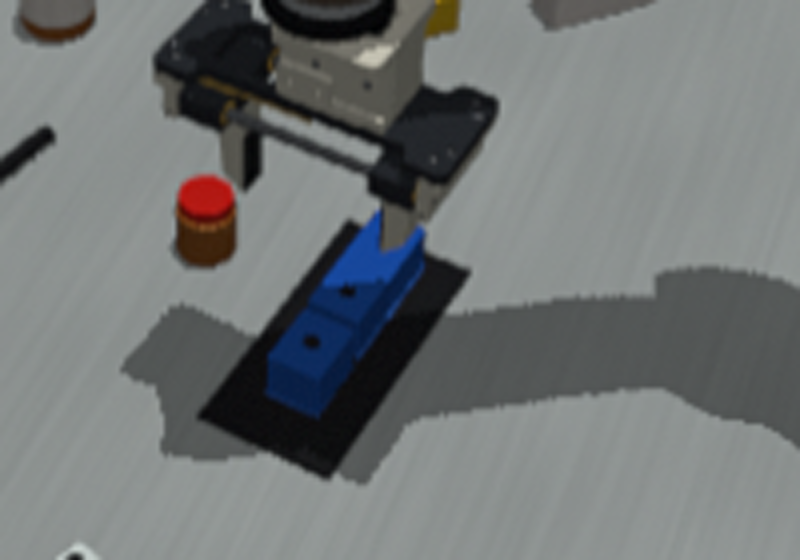

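View pics/w9.png

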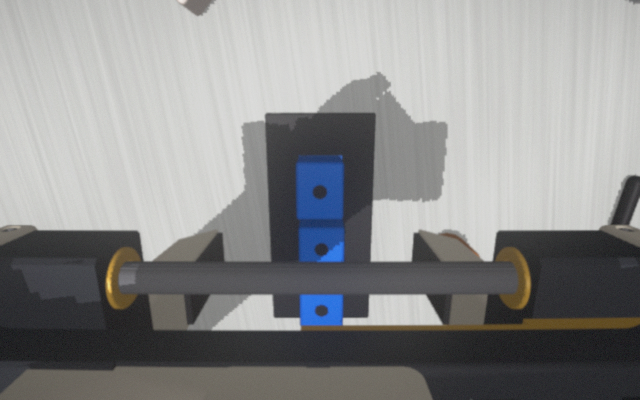

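>>> carry_out(
  deltas=[0,-0.02,-0.035,-0.1,0,0,0,0,-0.045,-0.075,-0.25,0,0,0,0,-0.07,-0.115,-0.4,0,0,0,0,-0.095,-0.155,-0.55,0,0,0,0,-0.107,-0.174,-0.7,0,0,0,0,-0.107,-0.174,-0.764,0,0,0,0,-0.107,-0.174,-0.764,0,0,0,0,-0.107,-0.174,-0.764,0,0,0],
)

```text
t: 20.95
eef_pos: [0.4242, 0.2592, 0.1924]
tool_rot: [0.736, 1.443, -0.738]
contact_force: [-0.4, -0.3, 0.0]
opening: 0.0915
```

```bash
python3 - <<'E'
from h import *
w=get_image('wrist');d=get_image('side');t=get_image('top')
cv2.imwrite('pics/w10.png',w['img'][:,:,::-1]);cv2.imwrite('pics/s10.png',cv2.resize(d['img'][170:270,270:380,::-1],(660,600),interpolation=cv2.INTER_CUBIC))
cv2.imwrite('pics/t10.png',cv2.resize(t['img'][190:260,250:380,::-1],(780,420),interpolation=cv2.INTER_CUBIC))
q=fit([w],'white_short')
target(q[0],q[1],.028,q[2]);print(sense()['eef_pos'])
for p in(d,t):
  for n in('blue_long','blue_short'):
    try:fit([p],n,.006)
    except Exception as e:print(e)
E
```

```text
white_short [0.4229 0.259 ] yaw deg 38.9 err 0.065 [0.97] [2838]
delta [ 0.165  -0.0015 -0.0012] rot [-0.0537  0.0002  0.0003] t 21.15 j7 [ 0.3   0.51 -1.13  1.97  0.54  1.01 -0.46]
[0.42479709 0.25895758 0.19300671]
blue_long [0.573 0.318] yaw deg 153.5 err 0.221 [0.65] [1065]
blue_short [0.4412 0.1639] yaw deg 19.8 err 1.0 [0.44] [40]
blue_long [ 0.4987 -0.0075] yaw deg 171.5 err 0.051 [0.95] [664]
blue_short [0.5077 0.0736] yaw deg 174.0 err 0.101 [0.87] [320]
```

View pics/w10.png

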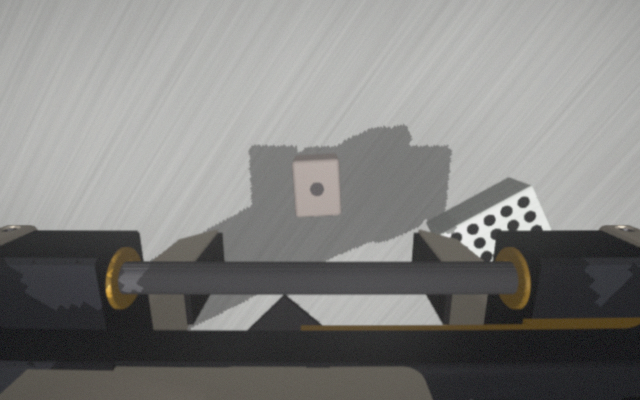

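View pics/s10.png

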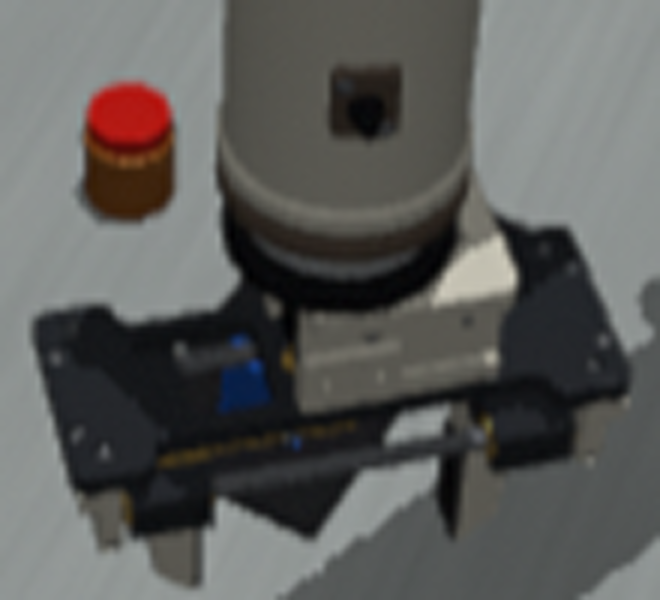

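View pics/t10.png

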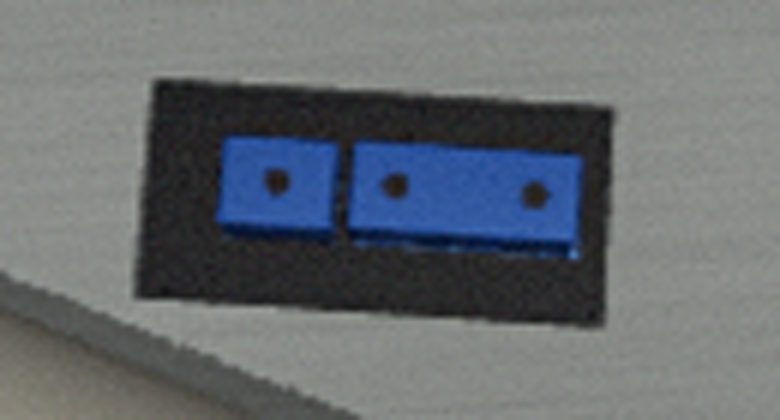

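The top view shows both blue bricks flat on their pads with centres 81.6 mm apart. In the wrist view, white_short is at (317,187), turned about 3° relative to the gripper. Grasping it now.

>>> carry_out(
  deltas=[0.05,-0.001,-0.001,-0.054,0,0,0,0.1,-0.001,-0.001,-0.054,0,0,0,0.14,-0.001,-0.001,-0.054,0,0,0,0.158,-0.001,-0.001,-0.054,0,0,0,0.165,-0.001,-0.001,-0.054,0,0,0,0.165,-0.001,-0.001,-0.054,0,0,0,0.165,-0.001,-0.001,-0.054,0,0,0,0.165,-0.001,-0.001,-0.054,0,0,255],
)

```text
t: 22.15
eef_pos: [0.4241, 0.2605, 0.0295]
tool_rot: [0.695, 1.455, -0.692]
contact_force: [0.0, -1.2, 0.3]
opening: 0.0875
```

>>> carry_out(
  deltas=[0,0,0,0,0,0,255,0,0,0,0,0,0,255,0,0,0,0,0,0,255,0,0,0,0,0,0,255,0,0,0,0,0,0,255,0,0,0,0,0,0,255,0,0,0,0,0,0,255,0,0,0,0,0,0,255],
)

```text
t: 22.95
eef_pos: [0.423, 0.26, 0.0282]
tool_rot: [0.694, 1.457, -0.694]
contact_force: [0.3, -0.1, 0.1]
opening: 0.0399
```

>>> carry_out(
  deltas=[-0.01,0,0,0,0,0,255,-0.03,0,0,0,0,0,255,-0.06,0,0,0,0,0,255,-0.1,0,0,0,0,0,255,-0.13,0,0,0,0,0,255,-0.15,0,0,0.1,0,0,255,-0.15,0,0,0.2,0,0,255,-0.15,0,0,0.3,0,0,255],
)

```text
t: 23.75
eef_pos: [0.4233, 0.2601, 0.1796]
tool_rot: [0.927, 1.363, -0.925]
contact_force: [0.3, -0.5, -1.4]
opening: 0.0401
```

```bash
python3 - <<'E'
from h import *
a=np.radians(172.4);u=np.array([-np.sin(a),np.cos(a)]);print(u)
sp=np.array([.5074,.0712]);ws=sp+.108*u;wl=sp+.025*u;print('ws',ws,'wl',wl)
target(ws[0],ws[1],.18,a);print(sense()['eef_pos'])
E
```

```text
[-0.13225639 -0.99121554]
ws [ 0.49311631 -0.03585128] wl [0.50409359 0.04641961]
delta [-0.0004 -0.0444  0.3008] rot [ 5.106e-01 -2.000e-04 -2.000e-03] t 23.75 j7 [ 0.24  0.49 -1.05  1.98  0.52  0.97 -0.69]
[0.42334207 0.26011923 0.17959892]
```

>>> carry_out(
  deltas=[0,-0.006,0.04,0.07,0,0,255,0,-0.012,0.085,0.14,0,0,255,0,-0.019,0.13,0.22,0,0,255,0,-0.026,0.175,0.3,0,0,255,0,-0.032,0.22,0.38,0,0,255,0,-0.038,0.26,0.45,0,0,255,0,-0.043,0.29,0.51,0,0,255,0,-0.044,0.301,0.51,0,0,255],
)

```text
t: 24.55
eef_pos: [0.4946, -0.0397, 0.1785]
tool_rot: [1.306, 1.142, -1.308]
contact_force: [-0.0, -0.0, -0.8]
opening: 0.0397
```

```bash
python3 - <<'E'
from h import *
print(sense()['eef_pos']);target(.4945,-.0355,.095,np.radians(172.4))
E
```

```text
[ 0.49462149 -0.0396904   0.17847108]
delta [ 0.0835 -0.0007 -0.0043] rot [-0.0014  0.0015 -0.0002] t 24.55 j7 [ 0.78  0.43 -0.91  1.98  0.43  0.93 -0.49]
```

>>> carry_out(
  deltas=[0.03,0,-0.004,0,0,0,255,0.06,0,-0.004,0,0,0,255,0.078,0,-0.004,0,0,0,255,0.086,0,-0.004,0,0,0,255,0.089,0,-0.004,0,0,0,255,0.089,0,-0.004,0,0,0,255,0.089,0,-0.004,0,0,0,255,0.089,0,-0.004,0,0,0,255],
)

```text
t: 25.35
eef_pos: [0.4957, -0.0318, 0.0901]
tool_rot: [1.303, 1.145, -1.302]
contact_force: [-0.2, 0.6, -1.1]
opening: 0.0399
```

```bash
python3 - <<'E'
from h import *
print(sense()['eef_pos'],sense()['contact_force']);target(.4945,-.0355,.0745,np.radians(172.4))
p=get_image('wrist');cv2.imwrite('pics/w11.png',p['img'][:,:,::-1]);fit([p],'blue_short',.006)
p=get_image('side');cv2.imwrite('pics/s11.png',cv2.resize(p['img'][140:260,260:420,::-1],(800,600),interpolation=cv2.INTER_CUBIC))
E
```

```text
[ 0.49567345 -0.03178501  0.09012503] [-0.22755223  0.57556576 -1.14578592]
delta [ 0.0156 -0.0007  0.0038] rot [ 0.0047  0.0001 -0.0018] t 25.35 j7 [ 0.66  0.57 -0.8   2.04  0.58  0.77 -0.63]
blue_short [0.5069 0.0715] yaw deg 172.6 err 0.028 [0.91] [7169]
```

View pics/w11.png

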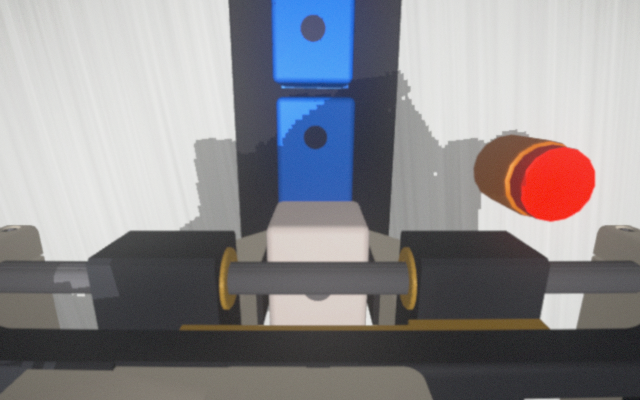

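View pics/s11.png

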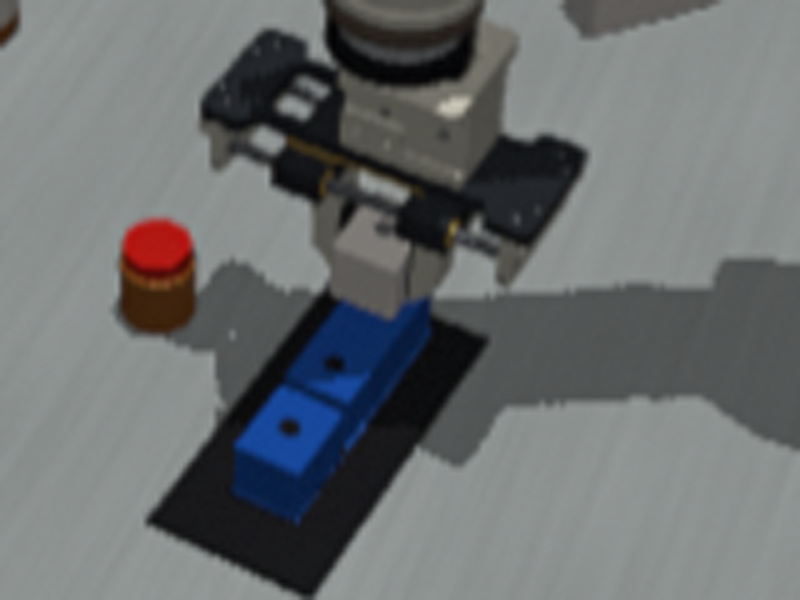

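>>> carry_out(
  deltas=[0.003,-0.001,0.0035,0.004,0,0,255,0.007,-0.001,0.0035,0.004,0,0,255,0.01,-0.001,0.0035,0.004,0,0,255,0.012,-0.001,0.0035,0.004,0,0,255,0.013,-0.001,0.0035,0.004,0,0,255,0.014,-0.001,0.0035,0.004,0,0,255,0.014,-0.001,0.0035,0.004,0,0,255,0.014,-0.001,0.0035,0.004,0,0,255],
)

```text
t: 26.3
eef_pos: [0.4936, -0.0351, 0.0753]
tool_rot: [1.306, 1.144, -1.306]
contact_force: [0.3, 0.7, -1.1]
opening: 0.0398
```

>>> carry_out(
  deltas=[0.0003,0,0,0,0,0,255,0.0006,0,0,0,0,0,255,0.0009,0,0,0,0,0,255,0.0012,0,0,0,0,0,255,0.0012,0,0,0,0,0,255,0.0012,0,0,0,0,0,255,0.0012,0,0,0,0,0,255,0.0012,0,0,0,0,0,255],
)

```text
t: 27.1
eef_pos: [0.4935, -0.0352, 0.0742]
tool_rot: [1.306, 1.144, -1.306]
contact_force: [-0.8, -1.1, 4.6]
opening: 0.0401
```

```bash
python3 - <<'E'
from h import *
print(sense()['eef_pos'],sense()['contact_force'])
p=get_image('wrist');cv2.imwrite('pics/w12.png',p['img'][:,:,::-1])
E
```

```text
[ 0.49354075 -0.03517752  0.0741667 ] [-0.79170169 -1.14938807  4.55423285]
```

View pics/w12.png

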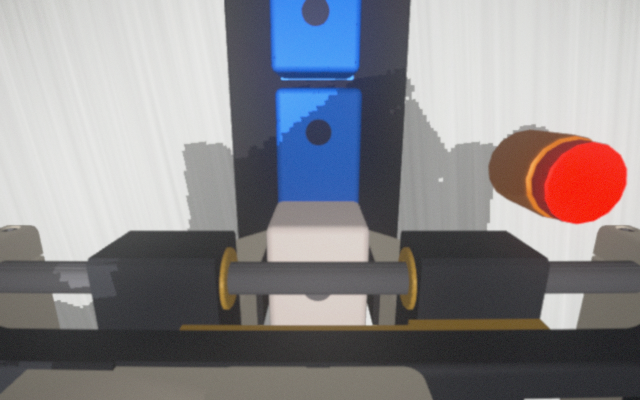

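Contact came at the expected height of 0.0742, and white_short lines up with blue_long across the wall. I'll release it.

>>> carry_out(
  deltas=[0,0,0,0,0,0,0,0,0,0,0,0,0,0,0,0,0,0,0,0,0,0,0,0,0,0,0,0,-0.02,0,0,0,0,0,0,-0.05,0,0,0,0,0,0,-0.08,0,0,0,0,0,0,-0.12,0,0,0,0,0,0],
)

```text
t: 27.95
eef_pos: [0.4924, -0.0351, 0.1941]
tool_rot: [1.305, 1.146, -1.307]
contact_force: [0.8, 0.1, 0.5]
opening: 0.0911
```

```bash
python3 - <<'E'
from h import *
p=get_image('wrist');fit([p],'white_short',.046);fit([p],'blue_short',.006)
print(sense()['eef_pos']);target(.441,-.3933,.2,np.radians(138))
E
```

```text
white_short [ 0.4935 -0.0354] yaw deg 172.1 err 0.047 [0.92] [3970]
blue_short [0.5067 0.0704] yaw deg 172.4 err 0.047 [0.78] [3648]
[ 0.49539812 -0.03524601  0.19626961]
delta [-0.0035 -0.0066  0.3621] rot [ 0.6007 -0.0009 -0.0054] t 28.1 j7 [ 0.79  0.4  -0.94  1.97  0.4   0.96 -0.47]
```

>>> carry_out(
  deltas=[0,-0.001,0.045,0.07,0,0,0,0,-0.002,0.09,0.15,0,0,0,0,-0.003,0.135,0.23,0,0,0,0,-0.004,0.18,0.31,0,0,0,0,-0.005,0.225,0.39,0,0,0,0,-0.006,0.27,0.47,0,0,0,0,-0.0065,0.315,0.55,0,0,0,0,-0.0065,0.355,0.6,0,0,0],
)

```text
t: 28.9
eef_pos: [0.4385, -0.3884, 0.1923]
tool_rot: [1.726, 0.768, -1.73]
contact_force: [-0.0, -0.1, -0.1]
opening: 0.0922
```

>>> carry_out(
  deltas=[0.01,0.001,0.001,0,0,0,0,0.01,0.001,0.001,0,0,0,0,0.01,0.001,0.001,0,0,0,0,0.01,0.001,0.001,0,0,0,0,0.01,0.001,0.001,0,0,0,0,0.01,0.001,0.001,0,0,0,0,0.01,0.001,0.001,0,0,0,0,0.01,0.001,0.001,0,0,0,0],
)

```text
t: 29.7
eef_pos: [0.4405, -0.3876, 0.1842]
tool_rot: [1.724, 0.769, -1.724]
contact_force: [0.1, 0.1, -0.7]
opening: 0.0917
```

```bash
python3 - <<'E'
from h import *
w=get_image('wrist');t=get_image('top')
cv2.imwrite('pics/w13.png',w['img'][:,:,::-1])
q=fit([w],'white_long')
print(sense()['eef_pos']);target(q[0],q[1],.028,q[2])
cv2.imwrite('pics/t13.png',cv2.resize(t['img'][190:260,250:380,::-1],(780,420),interpolation=cv2.INTER_CUBIC))
E
```

```text
white_long [ 0.4407 -0.3932] yaw deg 135.8 err 0.043 [0.62] [5630]
[ 0.44039036 -0.38768185  0.1840938 ]
delta [0.1561 0.0039 0.0038] rot [ 0.0399  0.0001 -0.0002] t 29.85 j7 [ 1.19  0.51 -0.68  1.77  0.38  0.99 -0.36]
```

View pics/w13.png

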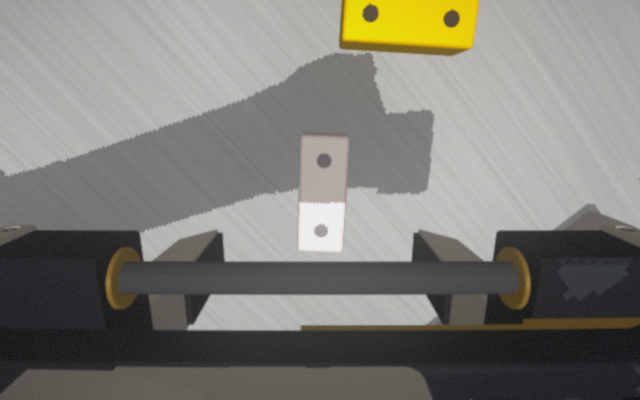

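View pics/t13.png

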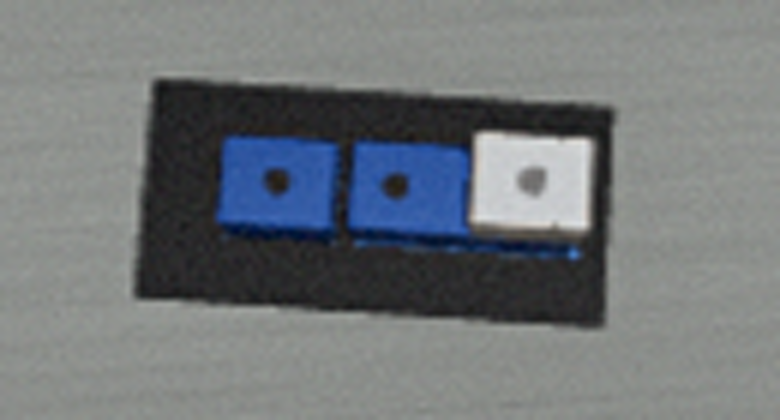

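White_long is at (323,193) in the wrist view, and yellow at (408,22) is clear. In the top view, white_short sits at the outer end of blue_long. Grasping white_long.

>>> carry_out(
  deltas=[0.045,0.004,0.004,0.04,0,0,0,0.09,0.004,0.004,0.04,0,0,0,0.13,0.004,0.004,0.04,0,0,0,0.15,0.004,0.004,0.04,0,0,0,0.156,0.004,0.004,0.04,0,0,0,0.156,0.004,0.004,0.04,0,0,0,0.156,0.004,0.004,0.04,0,0,0,0.156,0.004,0.004,0.04,0,0,255],
)

```text
t: 30.65
eef_pos: [0.4419, -0.3942, 0.0298]
tool_rot: [1.752, 0.736, -1.749]
contact_force: [-0.3, 0.8, 0.7]
opening: 0.0875
```

>>> carry_out(
  deltas=[0,0,0,0,0,0,255,0,0,0,0,0,0,255,0,0,0,0,0,0,255,0,0,0,0,0,0,255,0,0,0,0,0,0,255,0,0,0,0,0,0,255,0,0,0,0,0,0,255,0,0,0,0,0,0,255],
  newtons=40,
)

```text
t: 31.45
eef_pos: [0.4407, -0.3932, 0.028]
tool_rot: [1.751, 0.739, -1.751]
contact_force: [0.4, 0.1, 0.1]
opening: 0.0398
```

>>> carry_out(
  deltas=[-0.01,0,0,0,0,0,255,-0.03,0,0,0,0,0,255,-0.06,0,0,0,0,0,255,-0.1,0,0,0,0,0,255,-0.13,0,0,0,0,0,255,-0.15,0,0,0,0,0,255,-0.15,0,0,0,0,0,255,-0.15,0,0,0,0,0,255],
)

```text
t: 32.25
eef_pos: [0.4403, -0.3933, 0.1779]
tool_rot: [1.751, 0.739, -1.752]
contact_force: [-0.4, -0.0, -2.4]
opening: 0.0395
```

```bash
python3 - <<'E'
from h import *
print(sense()['eef_pos']);target(.504,.0465,.18,np.radians(172.4))
E
```

```text
[ 0.44030428 -0.39325842  0.17789774]
delta [-0.0023 -0.2612 -0.3595] rot [-6.395e-01  5.000e-04 -0.000e+00] t 32.25 j7 [ 1.19  0.53 -0.66  1.76  0.38  0.98 -0.4 ]
```

>>> carry_out(
  deltas=[0,-0.02,-0.027,-0.05,0,0,255,0,-0.044,-0.06,-0.12,0,0,255,0,-0.07,-0.096,-0.19,0,0,255,0,-0.097,-0.133,-0.26,0,0,255,0,-0.124,-0.17,-0.33,0,0,255,0,-0.15,-0.206,-0.4,0,0,255,0,-0.176,-0.242,-0.47,0,0,255,0,-0.2,-0.275,-0.54,0,0,255],
)

```text
t: 33.05
eef_pos: [0.4879, -0.0545, 0.1765]
tool_rot: [1.375, 1.095, -1.377]
contact_force: [-0.2, 0.6, -2.3]
opening: 0.0398
```

```bash
python3 - <<'E'
from h import *
print(sense()['eef_pos']);target(.504,.0465,.175,np.radians(172.4))
E
```

```text
[ 0.4878986  -0.05450912  0.17650165]
delta [ 0.0016 -0.0072 -0.102 ] rot [-0.0957 -0.0006  0.0027] t 33.05 j7 [ 0.8   0.42 -0.9   2.    0.41  0.92 -0.54]
```

>>> carry_out(
  deltas=[0,-0.003,-0.035,-0.04,0,0,255,0,-0.005,-0.065,-0.08,0,0,255,0,-0.007,-0.088,-0.096,0,0,255,0,-0.007,-0.098,-0.096,0,0,255,0,-0.007,-0.1,-0.096,0,0,255,0.02,-0.007,-0.1,-0.096,0,0,255,0.04,-0.007,-0.1,-0.096,0,0,255,0.055,-0.007,-0.1,-0.096,0,0,255],
)

```text
t: 33.85
eef_pos: [0.5045, 0.04, 0.1212]
tool_rot: [1.309, 1.141, -1.313]
contact_force: [0.4, -0.3, -2.0]
opening: 0.0398
```

>>> carry_out(
  deltas=[0.005,0,0,0,0,0,255,0.01,0,0,0,0,0,255,0.015,0,0,0,0,0,255,0.015,0,0,0,0,0,255,0.015,0,0,0,0,0,255,0.015,0,0,0,0,0,255,0.015,0,0,0,0,0,255,0.015,0,0,0,0,0,255],
)

```text
t: 34.65
eef_pos: [0.5056, 0.0422, 0.1083]
tool_rot: [1.309, 1.141, -1.308]
contact_force: [0.9, -0.2, -1.9]
opening: 0.0397
```

```bash
python3 - <<'E'
from h import *
print(sense()['eef_pos'],sense()['contact_force']);target(.504,.0465,.075,np.radians(172.4))
p=get_image('wrist');cv2.imwrite('pics/w14.png',p['img'][:,:,::-1])
p=get_image('side');cv2.imwrite('pics/s14.png',cv2.resize(p['img'][140:260,260:420,::-1],(800,600),interpolation=cv2.INTER_CUBIC))
E
```

```text
[0.50560862 0.04222381 0.10829451] [ 0.89555377 -0.23119315 -1.93278894]
delta [ 0.0333 -0.0022 -0.004 ] rot [-0.0034  0.     -0.0006] t 34.65 j7 [ 0.53  0.56 -0.83  2.01  0.57  0.82 -0.76]
```

View pics/w14.png

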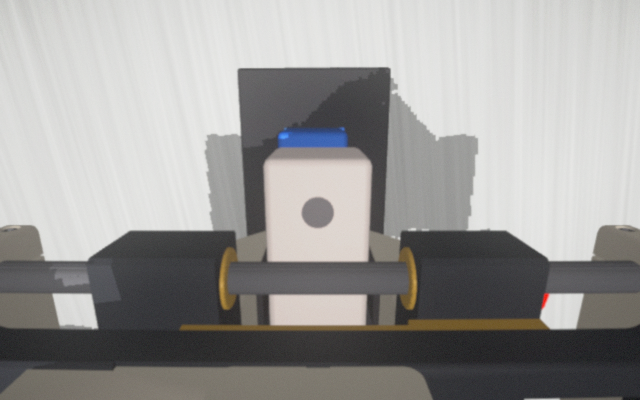

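View pics/s14.png

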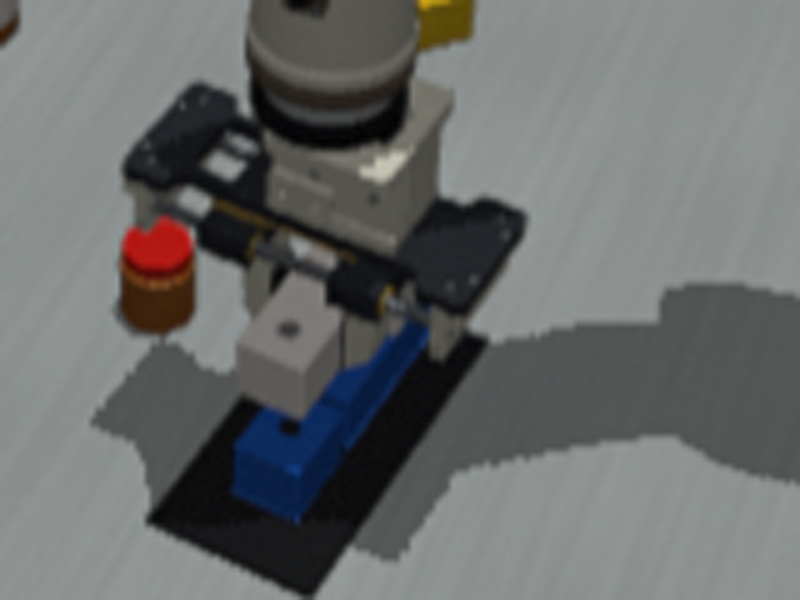

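>>> carry_out(
  deltas=[0,-0.002,-0.0045,0,0,0,255,0,-0.002,-0.0045,0,0,0,255,0.008,-0.002,-0.0045,0,0,0,255,0.016,-0.002,-0.0045,0,0,0,255,0.024,-0.002,-0.0045,0,0,0,255,0.028,-0.002,-0.0045,0,0,0,255,0.03,-0.002,-0.0045,0,0,0,255,0.03,-0.002,-0.0045,0,0,0,255],
)

```text
t: 35.55
eef_pos: [0.5038, 0.047, 0.0776]
tool_rot: [1.308, 1.142, -1.309]
contact_force: [0.0, -0.6, -2.6]
opening: 0.0398
```

```bash
python3 - <<'E'
from h import *
print(sense()['eef_pos'],sense()['contact_force']);target(.504,.0465,.074,np.radians(172.4))
p=get_image('wrist');cv2.imwrite('pics/w15.png',p['img'][:,:,::-1])
E
```

```text
[0.50380166 0.04701983 0.0776021 ] [ 0.04786969 -0.55772065 -2.5536077 ]
delta [0.0036 0.0003 0.0005] rot [-0.0032 -0.      0.0007] t 35.55 j7 [ 0.49  0.6  -0.79  2.02  0.62  0.77 -0.81]
```

View pics/w15.png

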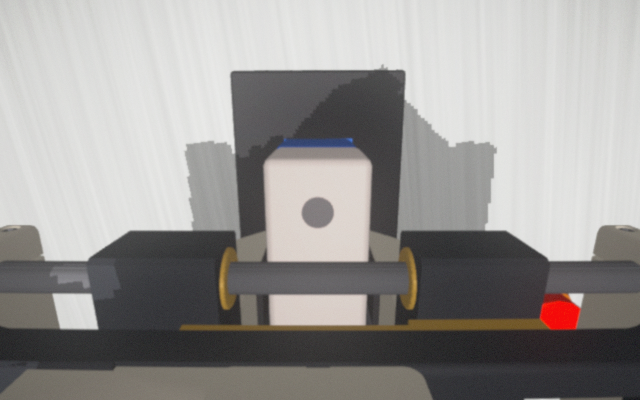

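>>> carry_out(
  deltas=[0.001,0,0,0,0,0,255,0.002,0,0,0,0,0,255,0.0025,0,0,0,0,0,255,0.003,0,0,0,0,0,255,0.0034,0,0,0,0,0,255,0.0037,0,0,0,0,0,255,0.0037,0,0,0,0,0,255,0.0037,0,0,0,0,0,255],
)

```text
t: 36.4
eef_pos: [0.504, 0.047, 0.0743]
tool_rot: [1.309, 1.142, -1.309]
contact_force: [0.3, 0.8, -1.1]
opening: 0.0397
```

>>> carry_out(
  deltas=[0.0002,0,0,0,0,0,255,0.0004,0,0,0,0,0,255,0.0005,0,0,0,0,0,255,0.0005,0,0,0,0,0,255,0.0005,0,0,0,0,0,255,0.0005,0,0,0,0,0,255,0.0005,0,0,0,0,0,255,0.0005,0,0,0,0,0,255],
)

```text
t: 37.2
eef_pos: [0.5041, 0.047, 0.0739]
tool_rot: [1.309, 1.142, -1.309]
contact_force: [-1.2, 0.5, 2.2]
opening: 0.0398
```

Contact. Release and lift away.

>>> carry_out(
  deltas=[0,0,0,0,0,0,0,0,0,0,0,0,0,0,0,0,0,0,0,0,0,0,0,0,0,0,0,0,-0.02,0,0,0,0,0,0,-0.05,0,0,0,0,0,0,-0.08,0,0,0,0,0,0,-0.12,0,0,0,0,0,0],
)

```text
t: 38.0
eef_pos: [0.5029, 0.0468, 0.1939]
tool_rot: [1.307, 1.144, -1.31]
contact_force: [-0.0, -0.8, 0.2]
opening: 0.0917
```

>>> carry_out(
  deltas=[-0.02,0,-0.04,0,0,0,0,-0.03,0,-0.09,0,0,0,0,-0.03,0,-0.13,0,0,0,0,-0.03,0,-0.17,0,0,0,0,-0.03,0,-0.21,0,0,0,0,-0.03,0,-0.25,0,0,0,0,-0.03,0,-0.25,0,0,0,0,-0.03,0,-0.25,0,0,0,0],
)

```text
t: 38.8
eef_pos: [0.5371, 0.296, 0.2235]
tool_rot: [1.306, 1.144, -1.307]
contact_force: [-0.2, -0.9, -0.3]
opening: 0.0915
```

```bash
python3 - <<'E'
from h import *
t=get_image('top');d=get_image('side')
cv2.imwrite('pics/s16.png',cv2.resize(d['img'][140:260,260:420,::-1],(800,600),interpolation=cv2.INTER_CUBIC))
cv2.imwrite('pics/t16.png',cv2.resize(t['img'][190:260,250:380,::-1],(780,420),interpolation=cv2.INTER_CUBIC))
print(sense()['eef_pos'],sense()['contact_force'])
for n in('white_long','white_short'):
  for p in(t,d):
    try:fit([p],n,.046,near=np.array([.5,.02]) if n=='white_long' else None)
    except Exception as e:print(e)
E
```

```text
[0.53807079 0.29322949 0.22334525] [ 0.7922577  -0.9468105   0.59563151]
white_long none
list index out of range
white_long [0.5042 0.041 ] yaw deg 175.2 err 0.317 [0.86] [566]
white_short [ 0.4941 -0.0342] yaw deg 171.0 err 0.093 [0.8] [342]
white_short [ 0.4926 -0.0426] yaw deg 0.6 err 0.423 [0.5] [284]
```

View pics/s16.png

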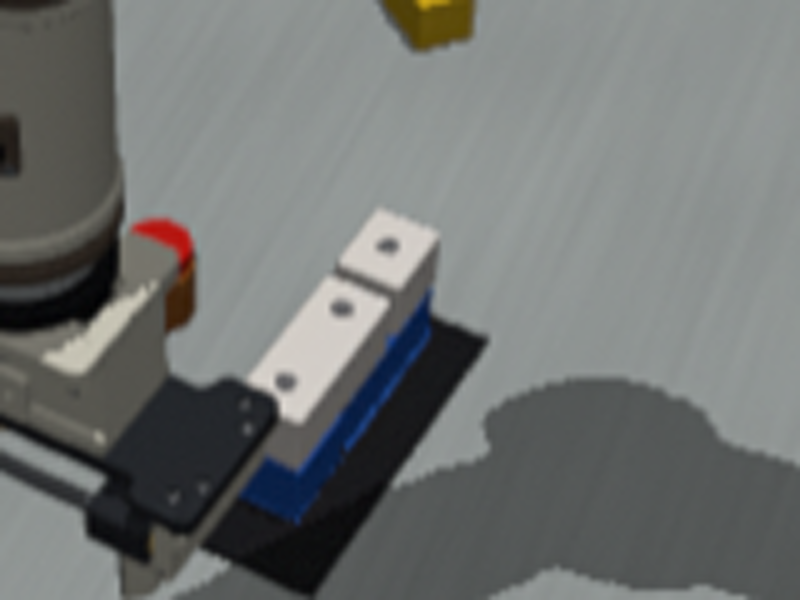

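View pics/t16.png

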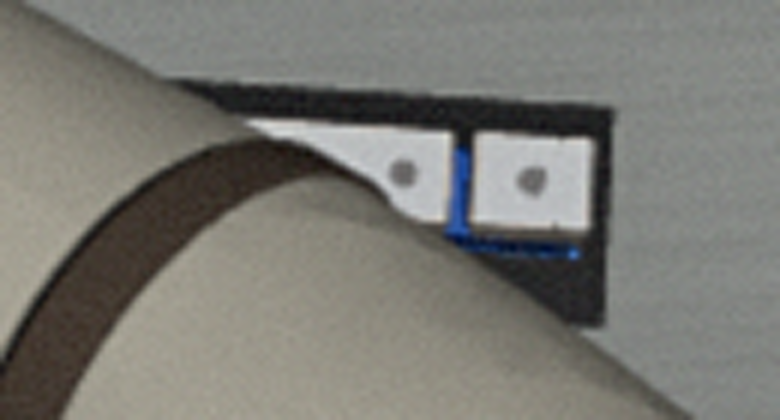

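The side view shows both courses flat, with the gap between the white bricks at about (370,277). The arm blocks part of the top view, so I'll move it off once for a final check.

>>> carry_out(
  deltas=[0,-0.01,-0.03,0,0,0,0,0,-0.03,-0.06,0,0,0,0,0,-0.05,-0.09,0,0,0,0,0,-0.07,-0.12,0,0,0,0,0,-0.08,-0.15,0,0,0,0,0,-0.08,-0.16,0,0,0,0,0,-0.08,-0.16,0,0,0,0,0,-0.08,-0.16,0,0,0,0],
)

```text
t: 39.9
eef_pos: [0.4816, 0.4622, 0.2234]
tool_rot: [1.309, 1.139, -1.311]
contact_force: [0.3, -0.4, -0.5]
opening: 0.0919
```

```bash
python3 - <<'E'
from h import *
t=get_image('top');d=get_image('side')
im=np.vstack([cv2.resize(d['img'][150:250,280:400,::-1],(600,400)),cv2.resize(t['img'][200:250,260:370,::-1],(600,200))])
cv2.imwrite('pics/f17.png',im)
for n in('white_long','white_short'):
  for p in(t,d):
    try:fit([p],n,.046,near=np.array([.49,.01]))
    except Exception as e:print(e)
try:fit([t],'yellow_long')
except Exception as e:print(e)
r=tip_of(d,'sample_pot');print([ray(d,k['xy'],0)[:2] for k in r[:1]])
try:fit([d],'tube_block')
except Exception as e:print(e)
s=sense();print(s['t'],s['eef_pos'],s['contact_force'])
E
```

```text
white_long [0.5051 0.0491] yaw deg 173.2 err 0.097 [0.92] [674]
white_long [0.505  0.0419] yaw deg 174.3 err 0.134 [0.66] [658]
white_short [ 0.4946 -0.0338] yaw deg 169.9 err 0.068 [0.81] [375]
white_short none
list index out of range
yellow_long [ 0.5815 -0.3327] yaw deg 45.4 err 0.084 [0.69] [609]
[array([ 0.57420875, -0.33818907])]
tube_block none
list index out of range
40.35 [0.4806249  0.46359671 0.22388221] [ 0.33694742  0.1962162  -0.44446868]
```

View pics/f17.png

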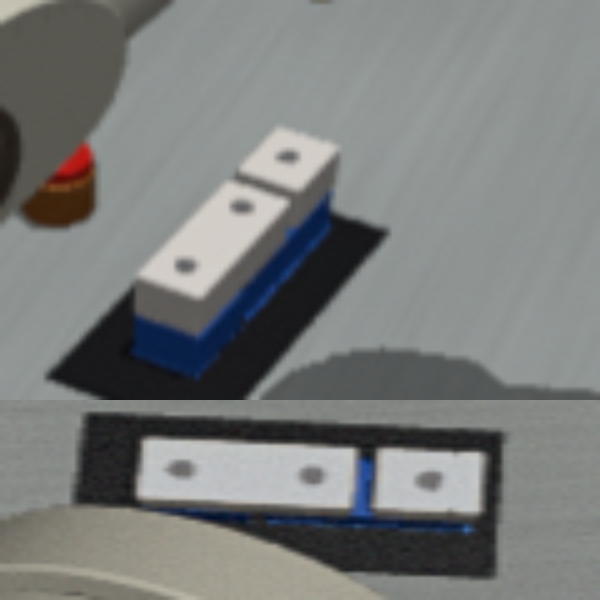

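The wall stands square, flush and staggered in both views, and the arm is clear of it. Handing in.

```bash
python3 - <<'E'
from bench import *
print(sense()['qvel'].round(3));print(close_job())
E
```

```text
[-0.005  0.001 -0.002 -0.001  0.001  0.003  0.   ]
the job is handed in; nothing more can be done
None
```

I built the wall and handed the job in at about 40 s. I laid both blue bricks on their pads first, then the short white brick on the outer end of the long blue one, then the long white brick across the joint. Each brick was lowered until it touched and then released.

**Final position checks:**

| Brick | Measured against | Offset | How checked |
|---|---|---|---|
| Short blue | its pad | about 1–2 mm | wrist and top cameras |
| Long blue | its pad | about 2–3 mm, towards the short pad | wrist and top cameras |
| Short white | its flush place | about 1–2 mm | wrist and top cameras |
| Long white | its flush place | about 3 mm (top), 5 mm (side) | top and side cameras |

- **Squareness:** the clean fits were within about 3° of the wall's direction, and the last side view shows all four bricks flat.
- **Yellow brick:** it measured unmoved, within 1 mm.

**What failed or disagreed:**
- The long blue brick met the plate about 4–6 mm higher than I expected from its grasp, and pressed with about 36 N before I backed off, moved it about 3 mm and released it. It probably tilted in the grip; it then sat flat, and the course above landed at the right height.
- The side and top cameras differ by 5–7 mm along the wall.
- Some network lookups failed. The last drilled-block check found nothing, and the last pot lookup returned the yellow brick's position. The last side view shows the pot standing, and I never moved low near the block, but I did not measure either one at the end.

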